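# Test the printer's twist-release stop button

## Robot

A 6-joint arm with a two-finger parallel gripper is mounted at the origin on the work surface. World frame = base frame: x ahead of the robot, y to its left, z up, the work surface at z = 0. Lengths are in m, angles in rad, forces in N, time in s.
With the tool pointing down it reaches from about 0.325 to 0.9 m from the base axis. Payload 6.1 kg.
Tool frame: the origin (TCP) lies midway between the tips of the shut fingers; the grasp point (between the pads) lies 19 mm behind it (bot.pinch_z is the distance from the TCP to the grasp point, in m); z points along the fingers, y is the line along which they close (so a half turn about z gives the same grasp; the last joint's range is limited). The gripper opens to 85 mm and grips with 20 to 120 N. Pads are 22 mm wide; open, the fingers measure 114 mm over their backs; the gripper's body (76 mm by 85 mm) begins 54 mm behind the grasp point. The pads swing forward as they close: fully open they stand 13 mm farther back than shut.
Start: joints at [1.043, 0.22, 1.526, -0, 1.395, -0.126], TCP at [0.244, 0.575, 0.231] pointing down, gripper open.
Joint ranges: [-2.98, 2.98], [-0.91, 2.08], [0.09, 2.57], [-1.24, 4.39], [0.2, 2.65], [-2.68, 2.68]. Speed limits (rad/s): [2.57, 2.57, 3.01, 3.14, 3.14, 3.14].

## Interface

Orientations are given as a unit quaternion [x, y, z, w].
In Python, from plant import bot gives the robot as it stands.
- The arm moves only by the shell command python3 -m inch 'ROWS' [FORCE]. ROWS is JSON, a list of rows, each a list of 3 entries, a list of its own where there are three numbers: the finger opening in m, from 0 to 0.0854, then the shift along the tool's x, y, z in m, then the turn, a rotation vector about the tool's x, y, z in rad. In form: [[jaw, [tx, ty, tz], [ax, ay, az]], ...]. A call has 1 to 20 rows; each row shifts and turns the commanded pose from where the row before left it, along the tool's axes as they then stand; what a row does not reach is not made up. A row lasts 1/8 s, in which the tool goes at most 62.5 mm and 10.7 degrees, less where a joint would pass 70% of its speed; a pose out of reach is approached as far as the arm can. A call is refused whole if a number of a shift passes 0.0625 or a number of a turn 0.188, either way. A call with a gripper value outside its range is refused whole. The fingers move at their own pace and stop on an object; FORCE is the grip in N (left out, the last holds). Time passes only in rows, so rows that do not move let the fingers close. It gives the time, the measured TCP pose, the force, the opening and the grip force at its end, in the units of the state.
- bot.read_state(): the state, without advancing time (a new reading comes with each control period).
- bot.get_image(name): name is "scene" or "top" or "wrist"; returns a dict with "img" (384x512x3 uint8, red, green, blue), "mtx" (3x3 intrinsics, pixels), "world_from_camera" (4x4, takes a point from camera to world coordinates); the wrist camera has in their place "tool_from_camera" (4x4, takes a point from camera to tool coordinates, whose origin is the TCP and whose axes are the flange's). Camera axes: x right, y down, z forward; pixel columns grow to the right and rows downward; lengths in m; the calibration is good to about 2 mm. A picture is of the moment at which its call begins: read the wrist's pose just before it. There is no depth.
- bot.sign_off(): hands the job in; it is judged then, once.
Trained networks look in a picture, given as the dict that the camera call returned (one of the last four; its "shot" number tells which), for a name from the list of things; names that differ only in an ending like _2 or _b are one class to them, and where a whole thing is asked for, a point or a joint stands for the part that bears it (a point fixed in the world has none). Each returns a list of dicts, best first, with "score" (0 to 1); they miss things now and then, are a little off and sometimes report something else, mostly with a low value. They report only what shows in the picture. A call takes as long as a camera call. They do not tell look-alikes from the thing itself.
- bot.cut_out(name, picture): "region" (384x512 bool, what is visible of it) and "box" ([left, top, right, bottom] in pixels, round what is visible of it).
- bot.tip_of(name, picture): "point" ([column, row] in pixels: a listed point, or the origin of a listed thing).
The state is a dict: "clock": time; "joint_positions": joint angles; "qd": joint speeds; "joint_torque": joint torques, N m; "eef_pos": TCP position; "ee_rot": TCP orientation; "wrist_force": force on the tool from outside, world axes, zero at the start; "moment": the same for the moment, N m; "grip_width": finger opening in m; "finger_force": force on a finger pad.
Only numpy, scipy, OpenCV 4.12 (cv2) and the standard library are available. Lean on these libraries where they do the work, as an engineer would, in place of code of your own. Each camera call takes 0.05 s, during which the arm holds its last target. There are 200 camera calls.

## Task

Test the winged mushroom stop button on the 3D printer's control box: press it straight in until it stays in by itself, and let go. Then twist it clockwise (seen from above) by pushing one of its wings sideways with a fingertip until it springs back out, and leave it fully out and turned home. Do not pinch or grip the button, and leave the loose things around the box where they are.

Things in the scene. Friction and masses are not known exactly. Their poses are not given: they have to be found in the camera images.
- control_box: Fixed grey box, 140 x 120 mm, 60 mm high. Origin on the table exactly below the button's axis; the box reaches from 55 mm to -x to 85 mm to +x of it and 60 mm either way in y; z up. A round black collar, 38 mm across and 12 mm high, stands on its flat top around the button's stem; a flat screen lies 62 mm to +x of it.
- mushroom: Stop button head: cap 40 mm across with two wings in line on opposite sides, 76 mm tip to tip, each 10 mm thick, 14 mm high, with upright flat sides. Out: cap 88 to 112 mm above the table, wings 90 to 104 mm; latched: about 7 mm lower. z = button axis (up), x along the wings and turning with them; at twist 0 its axes match the box's. Origin on the axis, at table height when out.
- stop_top (a point): Centre of the flat (24 mm across) top of the mushroom cap, on the button's axis, 112 mm above the table when fully out; moves and turns with the head, x along the wings, z up.
- stop_press (a joint): How far the head is pressed down, m: 0 fully out, end stop 0.010. A spring pushes it out (4 N at 0, 8 N at 0.010); a catch adds 1 to 2 N on the way, so a straight push of 9 to 14 N reaches the end stop. Pressed to the end stop with the wings at home, the catch snaps over and holds it in at about 0.007 when let go.
- stop_twist (a joint): How far the head is turned clockwise seen from above, rad: 0 home, end stop 1.0. A light spring brings it home (0.025 N m at 0, 0.075 N m at 1.0: 1 to 3 N at a wing). When latched, turning past some 0.25 to 0.5 frees the catch and the head springs out.
- printed_clip: Bystander: loose open ring-shaped clip of printed plastic, about 90 mm across and 40 mm high. Origin at the centre of its underside.
- screw_jar: Bystander: loose small round jar, 56 mm across, 55 mm high. Origin at the centre of its underside.
- printed_knob: Bystander: loose printed knob lying on the table, a disc 52 mm across and 16 mm high with a 24 mm stub up to 42 mm. It has nothing to do with the stop button. Origin at the centre of its underside.
- glue_stick: Bystander: standing glue stick, 30 mm across, 95 mm high. Origin at the centre of its underside.
There are look-alikes about, which are no part of the job. Of the things that look like the control_box, the smallest one is meant.

How it is judged:
By the outcome, as a careful person would: the job done as asked, in the order asked, and still so for the second after the job is handed in, with the robot touching nothing.
It also fails if it takes over 38 s, if anything falls off the work surface, if the arm or the gripper's body presses on something with over 40 N, if the wrist force passes 120 N, or if a joint passes its speed limit or range.

## Working session

There is one attempt and no reset: what is moved stays moved. The work goes in short steps, Python scripts to look and compute and a shell command to move; the robot and the scene stay as the last step left them, time stands still between calls to the robot, and variables do not carry over. Pictures are saved under pics/ and viewed, at most 10 in all, crops included, and the job is handed in when it is done.

```bash
mkdir -p pics; ls; python3 - <<'E'
from plant import bot
import cv2,numpy as np
s=bot.read_state(); print(s['clock'],s['eef_pos'],s['ee_rot'],s['wrist_force'],s['grip_width'])
ims=[]
for n in ['scene','top']:
    p=bot.get_image(n); cv2.imwrite(f'pics/{n}.png',p['img'][:,:,::-1])
    print(n,p['mtx'].tolist(),np.round(p['world_from_camera'],3).tolist())
    for k in ['control_box','mushroom','stop_top']:
        for d in bot.cut_out(k,p)[:4]: print(k,'cut',round(d['score'],2),d['box'])
        for d in bot.tip_of(k,p)[:4]: print(k,'tip',round(d['score'],2),d['point'])
E
```

```text
pics
0.0 [0.24412542 0.57469816 0.23018423] [ 1.99554082e-01  9.79886337e-01 -9.15533636e-04 -3.09421681e-04] [-0.54607092  0.5896798  -0.04369327] 0.08573421974253939
scene [[442.1408312830415, 0.0, 252.5956529959618], [0.0, 442.1408312830415, 189.6489496708667], [0.0, 0.0, 1.0]] [[0.716, 0.368, -0.593, 1.169], [0.698, -0.404, 0.592, -0.58], [-0.022, -0.838, -0.546, 0.656], [0.0, 0.0, 0.0, 1.0]]
control_box cut 0.92 [239.3, 187.9, 317.0, 256.0]
control_box cut 0.91 [93.1, 166.7, 207.4, 260.0]
control_box cut 0.78 [212.6, 110.5, 302.3, 182.7]
control_box tip 0.91 [149.9, 228.0]
control_box tip 0.69 [272.0, 228.0]
control_box tip 0.65 [249.8, 158.8]
mushroom cut 0.78 [120.3, 166.6, 157.0, 196.5]
mushroom cut 0.71 [259.3, 188.5, 290.7, 208.6]
mushroom cut 0.61 [231.2, 108.4, 264.0, 132.2]
mushroom tip 0.63 [231.0, 202.8]
stop_top cut 0.88 [264.9, 186.4, 291.1, 205.3]
stop_top cut 0.66 [117.1, 163.7, 155.1, 193.7]
stop_top cut 0.57 [234.8, 107.6, 268.3, 129.2]
stop_top tip 0.81 [246.7, 111.7]
stop_top tip 0.69 [276.4, 189.0]
stop_top tip 0.69 [136.0, 169.1]
top [[483.4603659608779, 0.0,
[... 201 characters left out ...]
ntrol_box cut 0.9 [108.4, 240.8, 196.6, 343.1]
control_box cut 0.86 [221.4, 127.2, 276.6, 196.9]
control_box cut 0.79 [288.1, 213.1, 395.7, 327.5]
control_box tip 0.93 [248.4, 168.6]
control_box tip 0.82 [156.5, 298.9]
control_box tip 0.61 [341.2, 270.5]
mushroom cut 0.8 [129.8, 277.6, 160.4, 338.1]
mushroom cut 0.73 [339.6, 255.0, 367.2, 314.6]
mushroom cut 0.61 [243.4, 146.8, 262.7, 184.5]
mushroom tip 0.88 [155.4, 296.8]
mushroom tip 0.85 [250.4, 169.7]
mushroom tip 0.83 [338.5, 274.5]
stop_top cut 0.91 [242.6, 147.0, 258.6, 182.0]
stop_top cut 0.66 [129.6, 279.2, 156.8, 338.3]
stop_top cut 0.58 [340.7, 260.3, 369.3, 312.8]
stop_top tip 0.76 [354.5, 284.8]
stop_top tip 0.55 [251.3, 164.2]
```

View pics/scene.png

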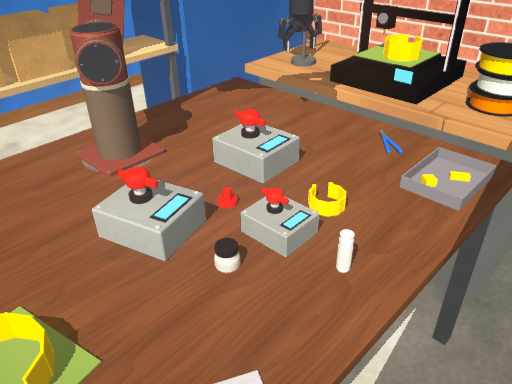

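View pics/top.png

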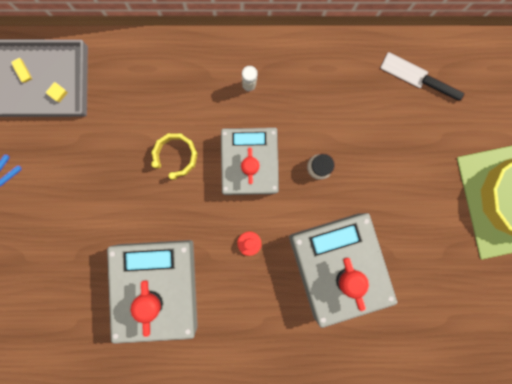

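Candidates for the control box (top view): (249,160), (152,292) and (343,270). The loose red knob at (249,243) could be taken for the button. In the scene view the boxes are at (278,222), (150,213) and (257,146). The smallest is top (249,160), scene (278,222), about 55 px wide, which matches 120 mm. Its button is at (250,166), with the wings roughly along the image column and the screen on the far (+x) side. Next I triangulate it and check a close crop.

```bash
cat > h.py <<'E'
import numpy as np,cv2
from plant import bot
from scipy.spatial.transform import Rotation as R
def ray(p,px,T=None):
    T=p['world_from_camera'] if T is None else T
    d=T[:3,:3]@np.linalg.inv(p['mtx'])@np.array([px[0],px[1],1.]); return T[:3,3],d/np.linalg.norm(d)
def meet(rs):
    A=sum(np.eye(3)-np.outer(d,d) for o,d in rs); b=sum((np.eye(3)-np.outer(d,d))@o for o,d in rs)
    x=np.linalg.solve(A,b); return x,[np.linalg.norm(np.cross(x-o,d)) for o,d in rs]
def onz(r,z): o,d=r; return o+d*(z-o[2])/d[2]
def tool(): s=bot.read_state(); return np.array(s['eef_pos']),R.from_quat(s['ee_rot']).as_matrix()
def wristT(p,pos,Rm): T=np.eye(4);T[:3,:3]=Rm;T[:3,3]=pos; return T@p['tool_from_camera']
E
python3 - <<'E'
from h import *
ps={n:bot.get_image(n) for n in ['scene','top']}
c={'scene':(278,222),'top':(249,160)}
def near(l,n,f): return min(l,key=lambda d:np.hypot(*(np.array(f(d))-c[n])))
mid=lambda d:((d['box'][0]+d['box'][2])/2,(d['box'][1]+d['box'][3])/2)
for k in ['stop_top','mushroom']:
  rs=[]
  for n in ps:
    d=near(bot.tip_of(k,ps[n]),n,lambda d:d['point']); print(k,n,d['point'],d['score'],onz(ray(ps[n],d['point']),.112 if k=='stop_top' else 0)); rs.append(ray(ps[n],d['point']))
  print(meet(rs))
d=near(bot.cut_out('control_box',ps['top']),'top',mid)
cn=cv2.findContours(d['region'].astype(np.uint8),0,2)[0]; r=cv2.minAreaRect(max(cn,key=len)); print(r)
b=np.array([onz(ray(ps['top'],q),.06) for q in cv2.boxPoints(r)]);print(b)
im=ps['top']['img'][115:210,205:300]; cv2.imwrite('pics/c.png',cv2.resize(im,None,fx=6,fy=6,interpolation=2)[:,:,::-1])
E
```

```text
stop_top scene [275.8, 190.2] 0.81 [0.61698323 0.04306403 0.112     ]
stop_top top [251.9, 167.8] 0.73 [0.6104172  0.03574948 0.112     ]
(array([0.61396255, 0.03910995, 0.11226247]), [np.float64(0.00489194295046822), np.float64(0.004891942950468347)])
mushroom scene [230.7, 200.0] 0.34 [0.4472783  0.05643739 0.        ]
mushroom top [249.0, 167.3] 0.33 [0.62193073 0.03991187 0.        ]
(array([0.58142949, 0.00353395, 0.09588712]), [np.float64(0.049213765108332634), np.float64(0.04921376510833268)])
((249.3889923095703, 160.8359832763672), (65.71946716308594, 55.960323333740234), 88.63607025146484)
[[ 0.69987792  0.10125341  0.06      ]
 [ 0.70238368 -0.01900419  0.06      ]
 [ 0.56094345 -0.02105535  0.06      ]
 [ 0.55873226  0.09827396  0.06      ]]
```

View pics/c.png

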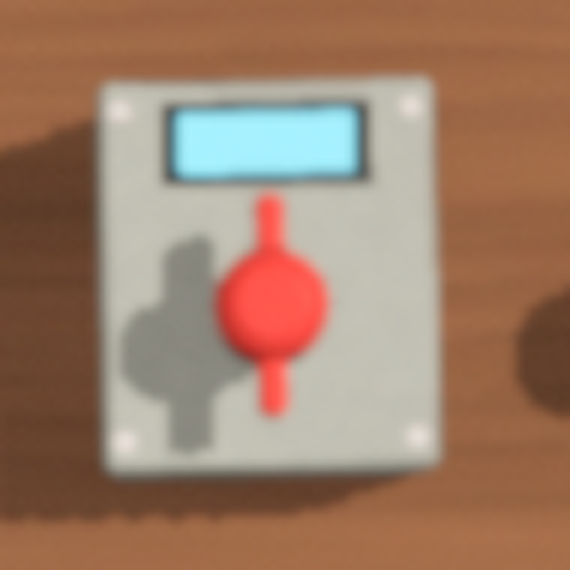

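The crop shows the box with its screen at the top (+x) and the head at (272,305), wings vertical, so it is at home. The footprint measures 141 x 120 mm, so this is the right one, with its axis near (0.615, 0.039). Next I go above it with the fingers shut.

```bash
python3 -m inch '[[0,[0,0,-0.05],[0,0,0]],[0,[-0.05,-0.0316,0],[0,0,0]],[0,[-0.05,-0.0316,0],[0,0,0]],[0,[-0.05,-0.0316,0],[0,0,0]],[0,[-0.05,-0.0316,0],[0,0,0]],[0,[-0.05,-0.0316,0],[0,0,0]],[0,[-0.05,-0.0316,0],[0,0,0]],[0,[-0.05,-0.0316,0],[0,0,0]],[0,[-0.05,-0.0316,0],[0,0,0]],[0,[-0.05,-0.0316,0],[0,0,0]],[0,[-0.05,-0.0316,0],[0,0,0]],[0,[-0.05,-0.0316,0],[0,0,0]],[0,[0,0,0],[0,0,-0.14]],[0,[0,0,0],[0,0,-0.14]],[0,[0,0,0],[0,0,-0.14]],[0,[0,0,0.04],[0,0,0]],[0,[0,0,0],[0,0,0]],[0,[0,0,0],[0,0,0]]]' 40
cat > look.py <<'E'
from h import *
import sys
pos,Rm=tool(); print('tcp',pos.round(4),'\n',Rm.round(3))
p=bot.get_image('wrist'); T=wristT(p,pos,Rm); cv2.imwrite(sys.argv[1],p['img'][:,:,::-1])
print('camz',T[:3,3])
for k,z in [('stop_top',.112),('mushroom',0),('control_box',0)]:
  for d in bot.tip_of(k,p)[:2]: print(k,d['score'],d['point'],onz(ray(p,d['point'],T),z).round(4))
for d in bot.cut_out('mushroom',p)[:1]:
  c=max(cv2.findContours(d['region'].astype(np.uint8),0,2)[0],key=len); r=cv2.minAreaRect(c); print('rect',r,[onz(ray(p,q,T),.1).round(4).tolist() for q in [r[0],*cv2.boxPoints(r)]])
E
python3 look.py pics/w1.png
```

```text
clock: 3.3
eef_pos: [0.615, 0.0402, 0.2422]
ee_rot: [-0.009, 1.0, -0.0, 0.0]
wrist_force: [-0.1, -0.7, -0.5]
grip_width: 0.0002
finger_force: 0.0
tcp [0.615  0.0402 0.2422] 
 [[-1.    -0.018  0.001]
 [-0.018  1.    -0.   ]
 [-0.001 -0.    -1.   ]]
camz [0.53735604 0.03906107 0.38501331]
stop_top 0.69 [254.0, 176.5] [0.6134 0.0413 0.112 ]
mushroom 0.58 [255.1, 152.0] [0.6147 0.043  0.    ]
control_box 0.85 [253.1, 151.0] [0.6136 0.0406 0.    ]
rect ((254.38624572753906, 173.172119140625), (44.745304107666016, 77.30220794677734), 25.866355895996094) [[0.6137, 0.0417, 0.1], [0.6378, 0.0085, 0.1], [0.5745, 0.0382, 0.1], [0.5907, 0.0734, 0.1], [0.6563, 0.0456, 0.1]]
```

View pics/w1.png

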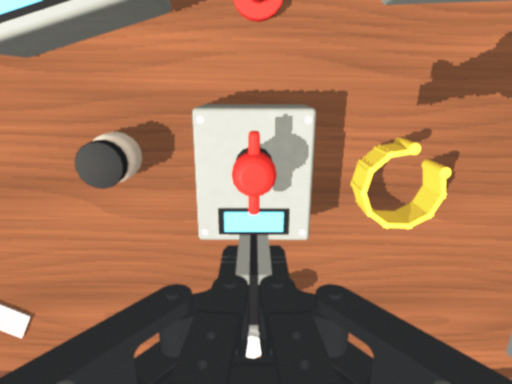

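The wrist view shows the head at (254,173), with wings along the box's x, and puts its axis at about (0.614, 0.041). The TCP is directly above it, so I descend to just above the cap.

```bash
python3 -m inch '[[0,[0,0,0.05],[0,0,0]],[0,[0,0,0.05],[0,0,0]],[0,[0,0,0.022],[0,0,0]],[0,[0,0,0],[0,0,0]]]'
python3 -m inch '[[0,[0,0,0.004],[0,0,0]],[0,[0,0,0.004],[0,0,0]],[0,[0,0,0.004],[0,0,0]],[0,[0,0,0.004],[0,0,0]],[0,[0,0,0],[0,0,0]],[0,[0,0,0],[0,0,0]]]'
```

```text
clock: 4.05
eef_pos: [0.6132, 0.0403, 0.1174]
ee_rot: [-0.009, 1.0, 0.0, -0.002]
wrist_force: [0.0, 0.7, 0.3]
grip_width: 0.0003
finger_force: 0.0
clock: 4.8
eef_pos: [0.6157, 0.0401, 0.1043]
ee_rot: [-0.009, 1.0, -0.0, 0.001]
wrist_force: [1.5, 0.7, 5.0]
grip_width: 0.0
finger_force: 2.2
```

```bash
python3 -m inch '[[0,[0,0,0.002],[0,0,0]],[0,[0,0,0.0015],[0,0,0]],[0,[0,0,0],[0,0,0]],[0,[0,0,0],[0,0,0]]]'; python3 -m inch '[[0,[0,0,0.001],[0,0,0]],[0,[0,0,0],[0,0,0]],[0,[0,0,0],[0,0,0]]]'
```

```text
clock: 5.3
eef_pos: [0.6161, 0.0401, 0.102]
ee_rot: [-0.009, 1.0, -0.0, 0.002]
wrist_force: [-0.6, -0.4, 10.5]
grip_width: -0.0
finger_force: 5.4
clock: 5.68
eef_pos: [0.6164, 0.0401, 0.1019]
ee_rot: [-0.009, 1.0, -0.0, 0.002]
wrist_force: [-2.4, 0.5, 15.7]
grip_width: -0.0002
finger_force: 7.5
```

```bash
python3 -m inch '[[0,[0,0,0.001],[0,0,0]],[0,[0,0,0],[0,0,0]]]'; python3 -m inch '[[0,[0,0,-0.005],[0,0,0]],[0,[0,0,0],[0,0,0]]]';  python3 -m inch '[[0,[0,0,-0.02],[0,0,0]],[0,[0,0,-0.05],[0,0,0]],[0,[0,0,-0.05],[0,0,0]],[0,[0,0,0],[0,0,0]],[0,[0,0,0],[0,0,0]]]'
python3 look.py pics/w2.png
python3 - <<'E'
from h import *
a=cv2.imread('pics/scene.png'); b=bot.get_image('scene')['img'][:,:,::-1]; cv2.imwrite('pics/s2.png',b)
cv2.imwrite('pics/s2c.png',np.hstack([cv2.resize(x[175:260,235:325],None,fx=4.4,fy=4.4) for x in (a,b)]))
E
```

```text
clock: 5.92
eef_pos: [0.6167, 0.0401, 0.1019]
ee_rot: [-0.009, 1.0, -0.0, 0.002]
wrist_force: [-4.0, 0.2, 19.1]
grip_width: 0.0003
finger_force: 9.7
clock: 6.18
eef_pos: [0.6153, 0.0402, 0.1038]
ee_rot: [-0.009, 1.0, -0.0, 0.001]
wrist_force: [0.2, 0.4, 6.4]
grip_width: -0.0001
finger_force: 3.2
clock: 6.8
eef_pos: [0.6141, 0.0402, 0.2225]
ee_rot: [-0.009, 1.0, 0.0, -0.0]
wrist_force: [-0.4, 0.6, -0.7]
grip_width: 0.0002
finger_force: 0.0
tcp [0.6141 0.0402 0.2225] 
 [[-1.    -0.018 -0.001]
 [-0.018  1.     0.   ]
 [ 0.001  0.    -1.   ]]
camz [0.53675133 0.0390693  0.36541091]
stop_top 0.74 [252.9, 180.2] [0.61   0.0404 0.112 ]
mushroom 0.82 [255.8, 153.1] [0.6108 0.0436 0.    ]
control_box 0.97 [251.5, 155.9] [0.6141 0.0389 0.    ]
rect ((254.65838623046875, 178.04701232910156), (46.14179992675781, 80.8046646118164), 25.27772331237793) [[0.6116, 0.0419, 0.1], [0.6358, 0.0099, 0.1], [0.5733, 0.0382, 0.1], [0.5886, 0.0723, 0.1], [0.6534, 0.0458, 0.1]]
```

View pics/s2c.png

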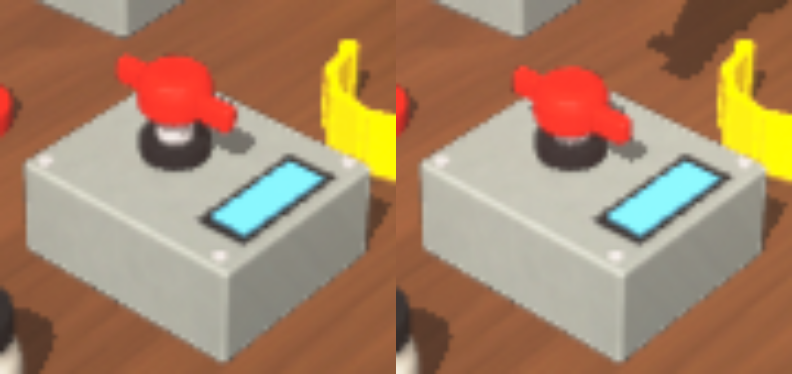

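Latched: in the right half, head at (570,100), the cap sits lower over the collar and the wings are unchanged. Now I go down beside the +x wing, on its +y side.

```bash
python3 -m inch '[[0,[-0.036,0.036,0],[0,0,0]],[0,[0,0,0.05],[0,0,0]],[0,[0,0,0.05],[0,0,0]],[0,[0,0,0.0355],[0,0,0]],[0,[0,0,0],[0,0,0]],[0,[0,0,0],[0,0,0]]]'
python3 -m inch '[[0,[0,-0.004,0],[0,0,0]],[0,[0,-0.004,0],[0,0,0]],[0,[0,-0.004,0],[0,0,0]],[0,[0,-0.004,0],[0,0,0]],[0,[0,0,0],[0,0,0]]]'; python3 look.py pics/w3.png
```

```text
clock: 7.85
eef_pos: [0.651, 0.0768, 0.0887]
ee_rot: [-0.009, 1.0, -0.0, 0.001]
wrist_force: [0.8, 0.6, 0.8]
grip_width: -0.0001
finger_force: 0.0
clock: 8.48
eef_pos: [0.6503, 0.0604, 0.0873]
ee_rot: [-0.009, 1.0, -0.0, -0.0]
wrist_force: [-0.1, -0.2, 0.7]
grip_width: -0.0
finger_force: 0.0
tcp [0.6503 0.0604 0.0873] 
 [[-1.    -0.018 -0.   ]
 [-0.018  1.    -0.   ]
 [ 0.    -0.    -1.   ]]
camz [0.57278027 0.05929732 0.23012291]
stop_top 0.65 [205.8, 191.9] [0.6119 0.0423 0.112 ]
stop_top 0.24 [227.0, 141.8] [0.5929 0.0504 0.112 ]
mushroom 0.62 [203.9, 189.9] [0.6475 0.0249 0.    ]
mushroom 0.61 [228.2, 144.2] [0.6137 0.0427 0.    ]
control_box 0.57 [222.9, 145.6] [0.6148 0.039  0.    ]
rect ((210.4266815185547, 178.4687042236328), (94.16075134277344, 158.97445678710938), 23.106327056884766) [[0.6101, 0.0426, 0.1], [0.6351, 0.0101, 0.1], [0.5745, 0.0388, 0.1], [0.5876, 0.0719, 0.1], [0.6525, 0.0471, 0.1]]
```

View pics/w3.png

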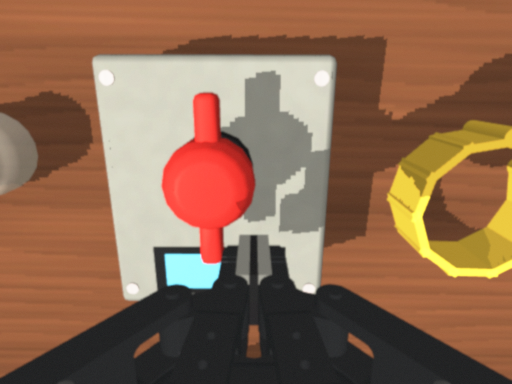

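The fingertip (253,255) is just right of the +x wing (212,245), a few mm clear. Now I push toward -y in steps.

```bash
for i in 1; do python3 -m inch '[[0,[0,-0.004,0],[0,0,0]],[0,[0,-0.004,0],[0,0,0]],[0,[0,-0.004,0],[0,0,0]],[0,[0,0,0],[0,0,0]]]'|grep -v ee_rot; done
python3 -m inch '[[0,[0,-0.003,0],[0,0,0]],[0,[0,-0.003,0],[0,0,0]],[0,[0,0,0],[0,0,0]]]'|grep -v ee_rot
python3 look.py pics/w4.png
```

```text
clock: 9.22
eef_pos: [0.6508, 0.0484, 0.0876]
wrist_force: [1.3, 1.0, -0.4]
grip_width: -0.0003
finger_force: 0.8
clock: 9.6
eef_pos: [0.6504, 0.0427, 0.0871]
wrist_force: [0.7, 1.3, 1.3]
grip_width: 0.0002
finger_force: 0.8
tcp [0.6504 0.0427 0.0871] 
 [[-1.    -0.018 -0.001]
 [-0.018  1.     0.   ]
 [ 0.001  0.    -1.   ]]
camz [0.57296893 0.04156707 0.22999337]
stop_top 0.62 [248.8, 197.2] [0.6138 0.0408 0.112 ]
mushroom 0.78 [253.0, 144.2] [0.6134 0.0424 0.    ]
control_box 0.66 [249.4, 145.8] [0.6146 0.0399 0.    ]
control_box 0.54 [249.3, 197.2] [0.6526 0.0403 0.    ]
rect ((253.2857666015625, 186.17327880859375), (98.21072387695312, 169.565673828125), 56.745628356933594) [[0.6132, 0.0424, 0.1], [0.6162, 0.0022, 0.1], [0.5782, 0.0584, 0.1], [0.6101, 0.0823, 0.1], [0.6545, 0.0235, 0.1]]
```

View pics/w4.png

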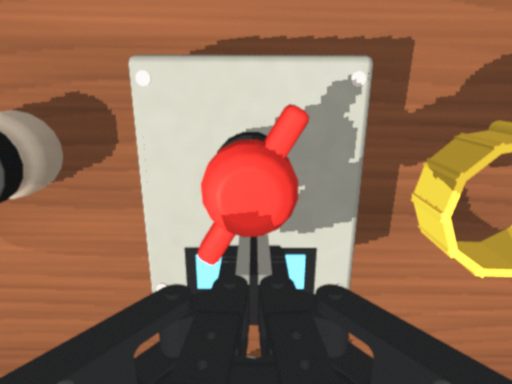

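The wings have turned clockwise about 0.57 rad (ends at (209,250) and (293,118)). The cap is 98 px wide, up from 92, so it has sprung out. Back off, rise clear and check.

```bash
python3 -m inch '[[0,[0,0.004,0],[0,0,0]],[0,[0,0.004,0],[0,0,0]],[0,[0,0.004,0],[0,0,0]],[0,[0,0.006,0],[0,0,0]],[0,[0,0.01,0],[0,0,0]],[0,[0,0.01,0],[0,0,0]],[0,[0,0,0],[0,0,0]],[0,[0,0,-0.04],[0,0,0]],[0,[0,0,-0.05],[0,0,0]],[0,[0,0,-0.05],[0,0,0]],[0,[0.036,-0.036,0],[0,0,0]],[0,[0,0,0],[0,0,0]],[0,[0,0,0],[0,0,0]],[0,[0,0,0],[0,0,0]]]'
python3 look.py pics/w5.png
python3 - <<'E'
from h import *
w=cv2.imread('pics/w5.png')
b=np.ascontiguousarray(bot.get_image('scene')['img'][:,:,::-1])
f=lambda x:cv2.resize(x[175:260,235:325],(390,368))
cv2.imwrite('pics/s3c.png',np.hstack([f(cv2.imread('pics/scene.png')),f(b)]))
E
```

```text
clock: 11.6
eef_pos: [0.615, 0.0447, 0.227]
ee_rot: [-0.009, 1.0, 0.0, -0.0]
wrist_force: [1.1, 0.2, 0.4]
grip_width: 0.0001
finger_force: 0.0
tcp [0.615  0.0447 0.227 ] 
 [[-1.    -0.019 -0.   ]
 [-0.019  1.     0.   ]
 [ 0.     0.    -1.   ]]
camz [0.53750744 0.04344898 0.36979208]
stop_top 0.86 [245.5, 180.2] [0.6123 0.0389 0.112 ]
mushroom 0.91 [251.3, 153.4] [0.6132 0.0431 0.    ]
control_box 0.91 [247.1, 151.8] [0.6114 0.0383 0.    ]
rect ((247.99404907226562, 177.98773193359375), (79.10183715820312, 45.64512252807617), 64.1336441040039) [[0.6138, 0.0407, 0.1], [0.5925, 0.0093, 0.1], [0.5755, 0.0428, 0.1], [0.6363, 0.0737, 0.1], [0.6556, 0.0384, 0.1]]
```

View pics/s3c.png

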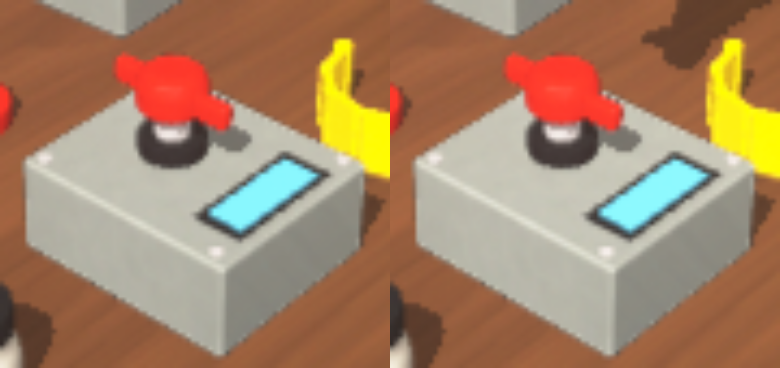

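View pics/w5.png

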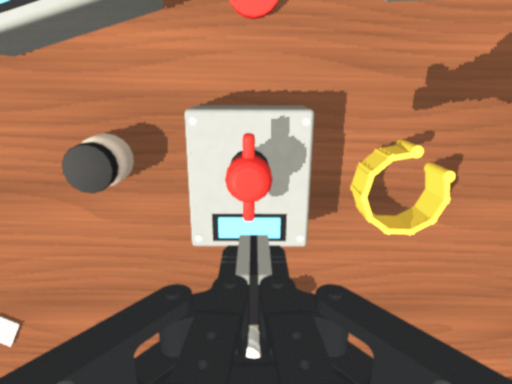

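The two scene crops match: cap at (172,90) before and (562,90), which is 390 px of offset, after, so the head is fully out. The wrist view shows the wings in line with the box (248,140)–(248,215), so it is home. Jar and clip have not moved.

```bash
python3 -c "
from plant import bot
print(bot.sign_off())"
```

```text
the job is handed in; nothing more can be done
None
```

The stop button was pressed until it latched, then twisted clockwise by one wing until it sprang out; the last pictures show it fully out and turned home, and the job was handed in at about 12 s with the arm clear and nothing else touched.

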